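Tuck the caddy's cover tab beneath its lip

TASK

Close the utensil caddy with a fingertip: fold the tab that stands up at the front of its sliding cover down flat over the opening, and, keeping it pressed flat because it springs up again, push it forward until the cover is fully home and the tab stays tucked beneath the lip at the caddy's end. Use only gentle pushes: do not lift, tip or shove the caddy, and leave the pan, bowl, chopsticks, mug, spoon and whisk where they lie.

Things in the scene. Friction and masses are not known exactly. Their poses are not given: they have to be found in the camera images.
- caddy: Utensil caddy: grey plastic box standing loose on the table, 280 mm long (x), 112 wide (y), rim 72 mm high, about 1.1 kg with its cutlery; a push of a few newtons does not shift it. Origin: centre of its underside; x along its length towards the lip end (which lies to the robot's left, turned up to 60 degrees either way), z up. The front part is open between tab and lip.
- cover (a joint): Position of the white sliding cover on the caddy's rim (plate 3 mm thick, 119 mm wide, top at z = 75.5 mm of the caddy), m: 0 = fully home, at its stop towards the caddy's +x; grows as it is slid back to -x, at most 0.06. Starts 0.030 to 0.050 back. About 2.5 N of friction; stays where it is left. The tab is hinged on its front (+x) edge.
- tab (a joint): Angle of the tab, rad: 0 = folded flat, forward (+x) over the opening, level with the cover; 1.57 = upright; stop at 1.95. Its springy plastic hinge brings it back nearly upright whenever it is let go untucked; holding it flat takes about 1 N at 30 mm from the hinge. Once tucked it rises about 0.03 rad, until it bears on the lip from below.
- tab_hinge (a point): Middle of the tab's hinge line, along the caddy's y, at x = 54 mm minus joint cover, z = 74 mm of the caddy. The frame turns with the tab: x from hinge to free edge, z normal to its top face. The tab is a white plate 80 mm long, 106 wide, 3 thick (1.5 mm each side of the hinge line). The top face looks back, over the cover, while the tab stands.
- tab_rib (a point): Foot of the thumb rib on the tab's top face, mid-width, hinge side, 43 mm from the hinge. The rib is a bar across the tab, 70 mm wide, 5 thick, 7 high. With the tab flat, a fingertip resting on the tab between hinge and rib and pushing towards the caddy's +x against the rib drives tab and cover forward together.
- tab_edge (a point): Middle of the top edge of the tab's free end, 80 mm from the hinge. With the cover home and the tab flat it lies 12 mm inside the lip.
- lip (a point): Middle of the retaining lip's lower inner edge, at x = 122, z = 78 mm of the caddy, axes as the caddy's. A fixed grey ledge 110 mm wide along y, reaching 18 mm back from the +x end over the opening, top 81 mm high; its mouth turns up, to 87 mm high at x = 113 mm. The flat tab passes beneath with 2.5 mm to spare; folded with the cover already forward it only lands on top of the lip.
- pan: Aluminium frying pan, 236 mm across and 45 mm high, with a steel handle along its +x that ends 290 mm from the centre and 64 mm high; origin at the centre of its underside. Leave it alone.
- bowl: White ceramic bowl, 150 mm across, 65 mm high; origin at the centre of its underside. Leave it alone.
- stick_a: Wooden chopstick 230 mm long, 7 mm thick, laid across the bowl's rim; origin near its middle, x along it. Leave it alone.
- stick_b: The second chopstick, beside the first, likewise.
- mug: Blue ceramic mug, 82 mm across, 95 mm high, handle to its +y; origin at the centre of its underside. Leave it alone.
- spoon: Wooden spoon 240 mm long lying beside the caddy, on the caddy's +y side, x along it. Leave it alone.
- whisk: Steel balloon whisk about 290 mm long, its wires 60 mm across and up to 60 mm high, lying beside the caddy on the caddy's -y side, x along it; origin on the table below the root of the wires. Leave it alone.

How it is judged (in metres and radians):
On the way:
1. the tab has been folded down flat, ahead of the lip, with the cover still back (value of joint tab below 0.2 rad and value of joint cover above 0.016 m), for 0.05 s.
At the end, for the whole second after the job is handed in: The cover is home within 4 mm, the tab lies flat within 0.08 rad with its free edge at least 6 mm inside and beneath the lip, and the caddy stands at rest, upright and within 35 mm of where it stood (value of joint tab below 0.08 rad and value of joint cover below 0.004 m and x of tab_edge in the frame of lip above 0.006 m and z of tab_edge in the frame of lip below 0.002 m and velocity of joint cover between -0.01 and 0.01 m/s and linear speed of caddy below 0.01 m/s and distance of caddy from where it was at the start of the episode below 0.035 m and angle between caddy's own z axis and vertical below 0.05 rad); the robot touches nothing.
It fails at once if the caddy is lifted off the table or tipped (height (world z) of caddy above 0.012 m or angle between caddy's own z axis and vertical above 0.1 rad).
It fails at once if the caddy is shoved more than 35 mm (distance of caddy from where it was at the start of the episode above 0.035 m).
It fails at once if the caddy, its cover or tab is pressed or squeezed by the fingers with more than 40 N (contact force between the fingers and caddy above 40 N).
It fails at once if the pan, bowl, mug, spoon, whisk or a chopstick is lifted, carried or pushed more than 25 mm from its place (distance of any of pan, bowl, stick_a, stick_b, mug, spoon, whisk from where it was at the start of the episode above 0.025 m).
It also fails if it takes over 38 s, if anything falls off the work surface, if the arm or the gripper's body presses on something with over 40 N, if the wrist force passes 120 N, or if a joint passes its speed limit or range.

ROBOT

A 7-joint arm with a two-finger parallel gripper is mounted at the origin on the work surface. World frame = base frame: x ahead of the robot, y to its left, z up, the work surface at z = 0. Lengths are in mm, angles in rad, forces in N, time in s.
With the tool pointing down it reaches from about 425 to 925 mm from the base axis. Payload 6.8 kg.
Tool frame: the origin (TCP) lies between the finger pads; the fingertips stand 11 mm ahead of it and the grasp point (between the pads) lies 8 mm behind it; z points along the fingers, y is the line along which they close (so a half turn about z gives the same grasp; the last joint's range is limited). The gripper opens to 88 mm and grips with 3 to 60 N. Pads are 20 mm wide; open, the fingers measure 115 mm over their backs; the gripper's body (75 mm by 178 mm) begins 61 mm behind the grasp point.
Start: joints at [1.186, 0.477, 0.022, 1.555, -0.011, 1.109, -0.083], TCP at [184.472, -649.321, 233.664] pointing down, gripper open.
Joint ranges: [-2.96, 2.96], [-0.34, 2.1], [-1.41, 1.46], [0.24, 2.44], [-1.37, 4.51], [0.17, 1.92], [-2.96, 2.96]. Speed limits (rad/s): [2.39, 2.39, 3.14, 3.14, 3.14, 3.14, 3.14].

INTERFACE

Orientations are given as a rotation vector (axis times angle).
In Python, from bench import manip gives the robot as it stands.
- The arm moves only by the shell command python3 -m inch 'ROWS' [FORCE]. ROWS is JSON, one flat list of numbers, 7 for each row, row after row: the shift along the tool's x, y, z in mm, then the turn, a rotation vector about the tool's x, y, z in degrees, then the opening in per cent of the stroke, from 0 (shut) to 100 (fully open). In form: [tx, ty, tz, wx, wy, wz, hand, tx, ty, tz, wx, wy, wz, hand, ...]. A call has 1 to 8 rows; each row is the pose to reach, as a shift and turn from the pose commanded when the call began, along the tool's axes at that moment; what a row does not reach only later rows make up. A row lasts 1/8 s, in which the tool goes at most 62.5 mm and 10.7 degrees, less where a joint would pass 70% of its speed; a pose out of reach is approached as far as the arm can. A call with a gripper value outside its range is refused whole. The fingers move at their own pace and stop on an object; FORCE is the grip in N (left out, the last holds). Time passes only in rows, so rows that repeat a pose let the fingers close. It gives the time, the measured TCP pose, the force, the opening and the grip force at its end, in the units of the state.
- manip.read_state(): the state, without advancing time (a new reading comes with each control period).
- manip.read_camera(name): name is "scene" or "top" or "wrist"; returns (picture, depth): 384x512x3 uint8, red, green, blue; 384x512 float32, mm along the optical axis (not along the pixel's ray), 0 where there is no reading.
- manip.camera_params(name): a dict with "mtx" (3x3 intrinsics, pixels), "cam_to_world" (4x4, takes a point from camera to world coordinates). Camera axes: x right, y down, z forward; pixel columns grow to the right and rows downward; lengths in mm; the calibration is good to about 2 mm. A picture is of the moment at which its call begins: read the wrist's pose just before it. camera_params takes no time and is no camera call; for the wrist camera it gives the pose at the moment of the call.
- manip.finish_job(): hands the job in; it is judged then, once.
The state is a dict: "clock": time; "q": joint angles; "joint_vel": joint speeds; "effort": joint torques, N m; "ee_pos": TCP position; "ee_rot": TCP orientation; "wrist_force": force on the tool from outside, world axes, zero at the start; "torque": the same for the moment, N m; "finger_gap": finger opening in mm; "grasp_force": force on a finger pad.
Only numpy, scipy, OpenCV 4.12 (cv2) and the standard library are available. Lean on these libraries where they do the work, as an engineer would, in place of code of your own. Each camera call takes 0.05 s, during which the arm holds its last target. There are 200 camera calls.

## Working session

There is one attempt and no reset: what is moved stays moved. The work goes in short steps, Python scripts to look and compute and a shell command to move; the robot and the scene stay as the last step left them, time stands still between calls to the robot, and variables do not carry over. Pictures are saved under pics/ and viewed, at most 10 in all, crops included, and the job is handed in when it is done.

```bash
mkdir -p pics; cat > h.py <<'E'
import numpy as np, cv2
from bench import manip
from scipy.spatial.transform import Rotation as R
def snap(n,f):
    p=manip.camera_params(n); im,d=manip.read_camera(n)
    cv2.imwrite('pics/'+f+'.png',im[:,:,::-1]); np.savez('pics/'+f+'.npz',im=im,d=d,K=p['mtx'],T=p['cam_to_world'])
    return im,d,np.array(p['mtx']),np.array(p['cam_to_world'])
def cloud(d,K,T):
    v,u=np.mgrid[:d.shape[0],:d.shape[1]]
    P=np.stack([(u-K[0,2])/K[0,0]*d,(v-K[1,2])/K[1,1]*d,d],-1)
    return P@T[:3,:3].T+T[:3,3]
E
python3 - <<'E'
from h import *
a=snap('scene','s1');b=snap('top','t1')
s=manip.read_state();print(s)
for x in(a,b):print(x[3].round(2),x[2])
cv2.imwrite('pics/both.png',cv2.resize(np.vstack([a[0],b[0]])[:,:,::-1],None,fx=.78,fy=.78))
E
```

```text
{'clock': 0.1, 'q': array([ 1.18586865,  0.47772874,  0.02236754,  1.55628326, -0.01151105,
        1.10931631, -0.08309336]), 'joint_vel': array([-6.98769212e-05, -2.15333909e-03, -1.20631098e-03, -3.42996930e-03,
       -8.33615720e-05,  2.83008894e-05,  1.42766168e-03]), 'effort': array([ 4.71788997e-03, -5.84087992e+01,  1.53947119e+00, -2.73313844e+01,
       -5.42383420e-02,  1.30426255e-02,  6.07646916e-05]), 'ee_pos': array([ 184.32525846, -648.82563404,  232.8011136 ]), 'ee_rot': array([-3.10999038e+00, -4.33236493e-01,  5.30556514e-04]), 'wrist_force': array([-0.49552845, -0.02115911,  0.22428458]), 'torque': array([ 0.01882072, -0.00930627, -0.03258156]), 'grasp_force': 0.0, 'finger_gap': 87.906091850243}
[[-3.90000e-01  6.90000e-01 -6.00000e-01  1.42413e+03]
 [ 9.20000e-01  3.00000e-01 -2.60000e-01  2.99690e+02]
 [ 0.00000e+00 -6.60000e-01 -7.50000e-01  1.14677e+03]
 [ 0.00000e+00  0.00000e+00  0.00000e+00  1.00000e+00]] [[463.21458821   0.         255.71152981]
 [  0.         463.21458821 199.05441229]
 [  0.           0.           1.        ]]
[[ 3.00000e-02 -9.80000e-01  1.80000e-01  3.79700e+02]
 [-1.00000e+00 -3.00000e-02  0.00000e+00 -4.13200e+01]
 [ 0.00000e+00 -1.80000e-01 -9.80000e-01  1.10684e+03]
 [ 0.00000e+00  0.00000e+00  0.00000e+00  1.00000e+00]] [[376.37017611   0.         249.11868758]
 [  0.         376.37017611 195.73115305]
 [  0.           0.           1.        ]]
```

View pics/both.png

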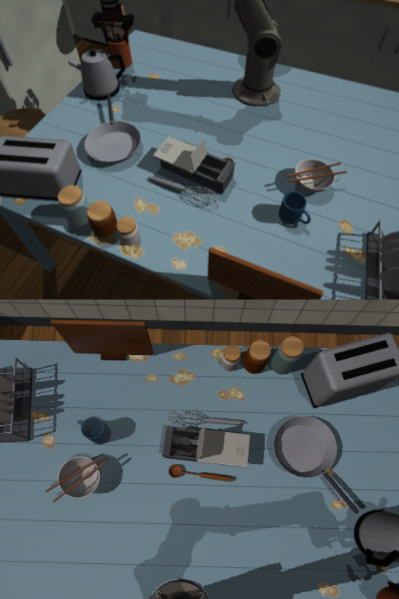

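The scene and top views show the caddy near image centre in the top view (crop ~163–250, 425–467). Its lip end is on the left (+y) and the tab is upright. The whisk lies on the far side and the spoon on the near side.

```bash
python3 - <<'E'
from h import *
z=np.load('pics/t1.npz');P=cloud(z['d'],z['K'],z['T']);im=z['im']
for y0 in [0]:
  m=(P[...,2]>62)&(P[...,2]<95)&(z['d']>0)
  u0,v0,u1,v1=195,150,335,225
  M=np.zeros(m.shape,np.uint8);M[v0:v1,u0:u1]=m[v0:v1,u0:u1]
  n,l,st,c=cv2.connectedComponentsWithStats(M);k=1+np.argmax(st[1:,4]);print(st[1:])
  q=P[M>0];r=cv2.minAreaRect(q[:,:2].astype(np.float32));print('rim',r,cv2.boxPoints(r))
# cover white plate
  hsv=im.max(-1)
  C=(M>0)&(im.min(-1)>120)&(P[...,2]<80);q=P[C];r=cv2.minAreaRect(q[:,:2].astype(np.float32));print('cover',len(q),r,cv2.boxPoints(r),np.median(q[:,2]))
t=np.zeros(m.shape,bool);t[v0:v1,u0:u1]=(P[...,2]>100)[v0:v1,u0:u1];q=P[t];print('tab',len(q),q[:40:3].round(0) )
big=cv2.resize(im[130:250,180:350,::-1],None,fx=4.5,fy=4.5,interpolation=cv2.INTER_CUBIC);cv2.imwrite('pics/c1.png',big)
E
```

```text
[[ 208  162  113   53 3215]]
rim ((590.0402221679688, -80.77920532226562), (303.7659912109375, 119.57975006103516), 84.82186889648438) [[ 516.78656 -226.64618]
 [ 635.87823 -237.43854]
 [ 663.2939    65.08777]
 [ 544.2022    75.88013]]
cover 1298 ((583.9873657226562, -143.79678344726562), (172.64456176757812, 118.06145477294922), 84.88957977294922) [[ 517.5021   -224.51773 ]
 [ 635.09424  -235.03412 ]
 [ 650.47266   -63.075836]
 [ 532.8805    -52.55945 ]] 76.12109563397894
tab 243 [[ 380.  -41. 1107.]
 [ 380.  -41. 1107.]
 [ 380.  -41. 1107.]
 [ 644.  -70.  152.]
 [ 380.  -41. 1107.]
 [ 639.  -67.  151.]
 [ 640.  -65.  135.]
 [ 642.  -63.  117.]
 [ 633.  -70.  153.]
 [ 638.  -63.  123.]
 [ 630.  -70.  155.]
 [ 631.  -65.  138.]
 [ 635.  -61.  111.]
 [ 625.  -68.  151.]]
```

View pics/c1.png

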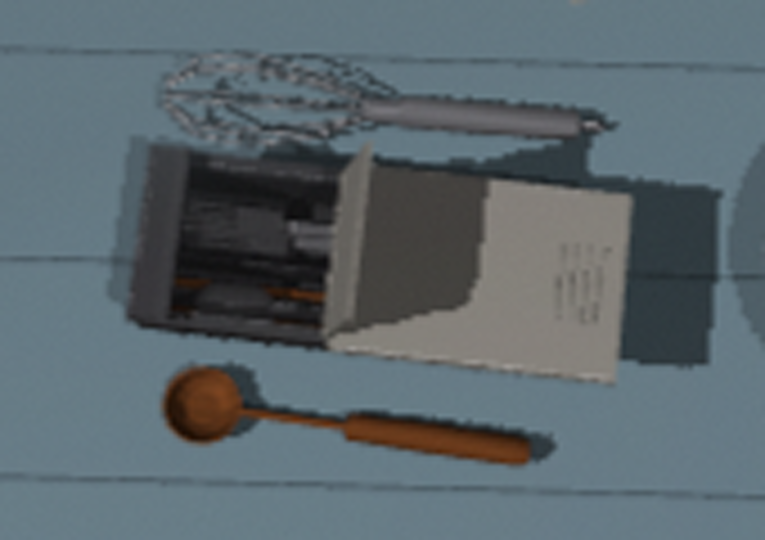

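```bash
python3 - <<'E'
from h import *
for f in('s1','t1'):
  z=np.load(f'pics/{f}.npz');P=cloud(z['d'],z['K'],z['T']);m=(z['d']>0)&(P[...,2]>130)&(P[...,0]>50)&(P[...,0]<800)&(P[...,1]>-800)&(P[...,1]<100)&(P[...,2]<700)
  q=P[m];g=np.round(q[:,:2]/60).astype(int)
  for k in np.unique(g,axis=0):
    s=(g==k).all(1)
    if s.sum()>5:print(f,k*60,s.sum(),q[s][:,2].max().round())
s=manip.read_state();r=R.from_rotvec(s['ee_rot']);yaw=84.82
d=np.array([np.cos(np.radians(yaw)),np.sin(np.radians(yaw)),0])
print(r.as_matrix().round(3))
tgt=np.array([591.1,-69,s['ee_pos'][2]])-28*d
print('shift tool',r.inv().apply(tgt-s['ee_pos']))
y=np.array([d[1],-d[0],0]);G=np.stack([d,y,[0,0,-1]],1)
print('rot',np.degrees((r.inv()*R.from_matrix(G)).as_rotvec()))
E
```

```text
s1 [  60 -780] 101 300.0
s1 [  60 -720] 141 246.0
s1 [  60 -660] 23 322.0
s1 [  60 -120] 209 471.0
s1 [ 60 -60] 721 475.0
s1 [60  0] 1053 383.0
s1 [60 60] 405 352.0
s1 [ 120 -780] 39 236.0
s1 [ 120 -720] 192 295.0
s1 [ 120 -600] 30 390.0
s1 [ 120 -540] 6 346.0
s1 [ 180 -720] 158 347.0
s1 [ 180 -660] 113 410.0
s1 [ 180 -600] 566 435.0
s1 [ 180 -540] 71 348.0
s1 [ 240 -720] 224 347.0
s1 [ 240 -660] 394 440.0
s1 [ 240 -600] 128 439.0
s1 [ 300 -780] 44 198.0
s1 [ 300 -720] 172 218.0
s1 [ 300 -660] 312 200.0
s1 [ 360 -780] 129 189.0
s1 [ 360 -720] 283 201.0
s1 [ 360 -660] 184 197.0
s1 [540 -60] 40 156.0
s1 [600 -60] 83 157.0
s1 [660 -60] 29 155.0
s1 [ 780 -540] 71 189.0
s1 [ 780 -480] 103 186.0
t1 [ 180 -600] 105 306.0
t1 [ 180 -540] 53 327.0
t1 [ 240 -660] 339 185.0
t1 [ 240 -600] 176 184.0
t1 [ 300 -660] 597 194.0
t1 [ 360 -720] 23 156.0
t1 [ 360 -660] 199 181.0
t1 [540 -60] 35 157.0
t1 [600 -60] 59 156.0
t1 [660 -60] 14 155.0
t1 [ 780 -600] 128 186.0
t1 [ 780 -540] 325 190.0
t1 [ 780 -480] 250 188.0
[[ 0.962  0.273 -0.001]
 [ 0.273 -0.962  0.002]
 [-0.    -0.002 -1.   ]]
shift tool [ 539.70439962 -420.44260371    0.61027615]
rot [-8.45394638e-02 -4.93460379e-02 -6.89589072e+01]
```

```bash
python3 -m inch '[0,-30,-40,0,0,0,0, 20,-80,-60,0,0,-5,0, 60,-120,-60,0,0,-14,0, 105,-160,-60,0,0,-23,0, 150,-200,-60,0,0,-32,0, 200,-230,-60,0,0,-41,0, 250,-260,-60,0,0,-50,0, 300,-290,-60,0,0,-58,0]' 20; python3 - <<'E'
from h import *
s=manip.read_state();r=R.from_rotvec(s['ee_rot']);print(s['ee_pos'],s['q'],r.as_matrix().round(3))
E
```

```text
clock: 1.1
ee_pos: [394.6, -286.8, 293.6]
ee_rot: [2.507, 1.893, -0.0]
wrist_force: [-0.8, 0.1, 0.4]
finger_gap: 11.0
grasp_force: 0.0
[ 394.57190852 -286.8176632   293.62482995] [ 0.82807811  0.13145107 -0.3581627   1.89562055  0.05128408  1.12321854
  0.17330009] [[ 0.274  0.962 -0.   ]
 [ 0.962 -0.274 -0.   ]
 [-0.     0.    -1.   ]]
```

```bash
python3 -m inch '[48,27,0,0,0,-3,0, 96,54,0,0,0,-6,0, 144,81,20,0,0,-9,0, 190,108,50,0,0,-10.7,0, 220,124,70,0,0,-10.7,0, 238,135,80,0,0,-10.7,0, 238,135,80,0,0,-10.7,0]'; python3 - <<'E'
from h import *
a=snap('scene','s2');b=snap('top','t2');w=snap('wrist','w2')
s=manip.read_state();r=R.from_rotvec(s['ee_rot']);print(s['ee_pos'],r.as_matrix().round(3))
c=a[0][130:280,160:340,::-1]
cv2.imwrite('pics/v2.png',np.hstack([cv2.resize(c,(360,300)),cv2.resize(w[0][:,:,::-1],(400,300))]))
P=cloud(*w[1:]);m=(w[1]>0)&(P[...,2]>120)&(P[...,2]<165)&(P[...,1]>-90)&(P[...,1]<-30)
q=P[m];print(len(q));
d=np.array([np.cos(np.radians(84.82)),np.sin(np.radians(84.82)),0])
if len(q):
  e=(q-[591.1,-69,0]);print('caddy x, y ranges',np.percentile(e@d,[1,50,99]),np.percentile(e@[-d[1],d[0],0],[1,50,99]))
E
```

```text
clock: 1.98
ee_pos: [589.7, -96.5, 213.0]
ee_rot: [-2.322, -2.115, 0.001]
wrist_force: [0.2, 0.4, -0.4]
finger_gap: 0.3
grasp_force: 0.0
[589.30727096 -99.10372408 214.49041893] [[ 0.097  0.995  0.001]
 [ 0.995 -0.097 -0.001]
 [-0.001  0.001 -1.   ]]
2970
caddy x, y ranges [ 4.10128097  8.64743993 12.31101697] [-53.36747854  -1.6709181   50.699161  ]
```

View pics/v2.png

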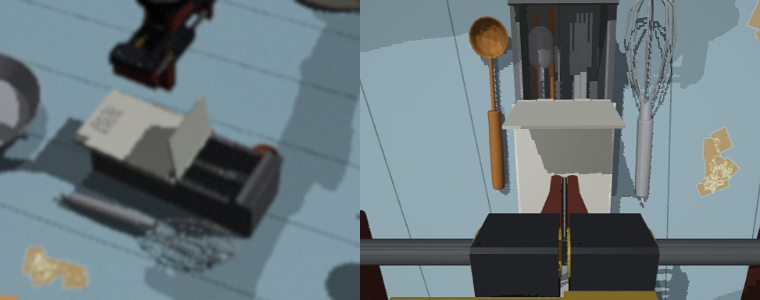

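```bash
python3 - <<'E'
from h import *
z=np.load('pics/w2.npz');P=cloud(z['d'],z['K'],z['T']);ok=z['d']>0
d=np.array([np.cos(np.radians(84.82)),np.sin(np.radians(84.82)),0]);n=np.array([-d[1],d[0],0])
X=(P-[591.1,-69,0])@d;Y=(P-[591.1,-69,0])@n;Z=P[...,2]
for a in range(70,165,8):
  m=ok&(abs(Y)<25)&(Z>a)&(Z<=a+8)&(X>-60)&(X<60)
  if m.sum()>3:print(a,m.sum(),np.percentile(X[m],[2,50,98]).round(1))
for y in(-45,45):
  m=ok&(abs(Y-y)<4)&(Z>71)&(Z<90);print(y,'X hi',np.percentile(X[m],[1,99]).round(1))
for x in(-50,-30,0,20,40,60,90):
  m=ok&(abs(X-x)<6)&(Z>66)&(Z<80);
  if m.sum()>5: print(x,'Y range',np.percentile(Y[m],[1,99]).round(1),np.median(Z[m]).round(1))
E
```

```text
70 2728 [-58.9 -34.   20.8]
78 144 [17.7 18.5 19.5]
86 156 [16.7 17.3 18. ]
94 184 [15.  16.  16.6]
102 186 [13.7 14.6 15.2]
110 209 [12.4 13.4 14. ]
118 233 [11.2 11.9 12.8]
126 245 [ 9.8 10.6 11.6]
134 281 [ 8.4  9.3 10.1]
142 301 [7.1 8.  8.8]
150 396 [4.1 5.9 7.5]
-45 X hi [-124.6  117.7]
45 X hi [-123.9  118.3]
-50 Y range [-59.4  57.1] 74.4
-30 Y range [-59.4  56.6] 74.4
20 Y range [-59.6  56.5] 74.7
40 Y range [-57.3  54.3] 70.9
60 Y range [-57.4  54.3] 70.9
90 Y range [-57.3  54.4] 70.8
```

```bash
python3 -m inch '[0,0,30,0,0,0,0, 0,0,65,0,0,0,0, 0,0,98,0,0,0,0, 0,0,98,0,0,0,0, 0,0,98,0,0,0,0]'; python3 -m inch '[12,0,0,0,0,0,0, 22,0,0,0,0,0,0, 29,0,0,0,0,0,0, 36,0,0,0,0,0,0, 42,0,1,0,0,0,0, 47,0,2,0,0,0,0, 50,0,3,0,0,0,0, 50,0,3,0,0,0,0]'; python3 - <<'E'
from h import *
a=snap('scene','s3');w=snap('wrist','w3')
s=manip.read_state();print(s['ee_pos'],s['wrist_force'])
c=a[0][130:280,160:340,::-1]
cv2.imwrite('pics/v3.png',np.hstack([cv2.resize(c,(360,300)),cv2.resize(w[0][:,:,::-1],(400,300))]))
E
```

```text
clock: 2.75
ee_pos: [590.4, -98.2, 117.5]
ee_rot: [2.324, 2.111, 0.002]
wrist_force: [-0.6, 0.3, 1.0]
finger_gap: 0.8
grasp_force: 0.0
clock: 3.75
ee_pos: [594.3, -47.3, 112.5]
ee_rot: [-2.324, -2.114, 0.0]
wrist_force: [-0.3, -1.2, -0.1]
finger_gap: 0.9
grasp_force: 0.0
[594.32211139 -47.62170889 112.58948408] [-0.77843474  0.04020973 -0.06758254]
```

View pics/v3.png

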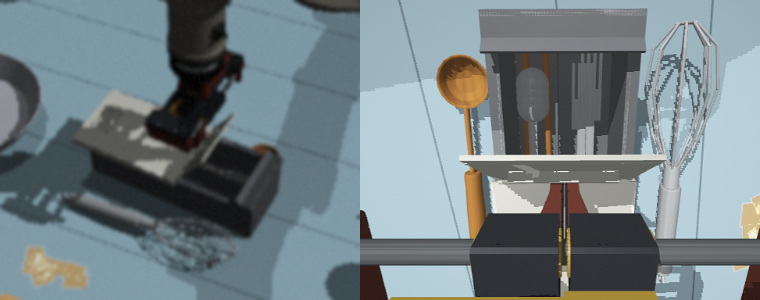

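The tab leans forward at about 55–60°, with the finger in the pocket behind the rib. The tab's free edge is at wrist-view row ~157, and contact force is only about 1 N. I'll continue down along the arc.

```bash
python3 -m inch '[5,0,0,0,0,0,0, 9,0,1,0,0,0,0, 13,0,3.5,0,0,0,0, 17,0,7,0,0,0,0, 20,0,11,0,0,0,0, 22,0,15,0,0,0,0, 24,0,19,0,0,0,0, 24,0,19,0,0,0,0]'; python3 - <<'E'
from h import *
a=snap('scene','s4');w=snap('wrist','w4')
s=manip.read_state();print(s['ee_pos'],s['wrist_force'])
c=a[0][130:280,160:340,::-1]
cv2.imwrite('pics/v4.png',np.hstack([cv2.resize(c,(360,300)),cv2.resize(w[0][:,:,::-1],(400,300))]))
P=cloud(*w[1:]);d=np.array([np.cos(np.radians(84.82)),np.sin(np.radians(84.82)),0]);n=np.array([-d[1],d[0],0])
X=(P-[591.1,-69,0])@d;Y=(P-[591.1,-69,0])@n;Z=P[...,2]
for x in range(-20,141,8):
  m=(w[1]>0)&(abs(abs(Y)-43)<6)&(abs(X-x)<4)
  if m.sum()>3:print(x,np.percentile(Z[m],[10,50,90]).round(1))
E
```

```text
clock: 4.85
ee_pos: [596.5, -23.3, 93.3]
ee_rot: [-2.324, -2.114, 0.0]
wrist_force: [0.7, -0.2, -0.4]
finger_gap: 0.4
grasp_force: 0.2
[596.59064855 -23.42738194  93.63650566] [-0.04613252  0.53584916 -0.02917849]
28 [75.2 76.  76.9]
36 [76.4 77.4 78.2]
44 [77.9 78.8 79.6]
52 [79.4 80.2 81.1]
60 [80.6 81.5 82.4]
68 [ 82.5 178.8 183.2]
76 [ 84.3 177.  179.2]
84 [ 9.6 85.4 86.5]
92 [ 8.4 86.2 87.8]
100 [ 5.3 50.9 87.2]
108 [ 5.1 49.3 70.9]
116 [82.  83.9 85.3]
124 [79.3 80.6 82.3]
132 [79.  79.9 80.7]
140 [79.1 79.9 80.8]
```

View pics/v4.png

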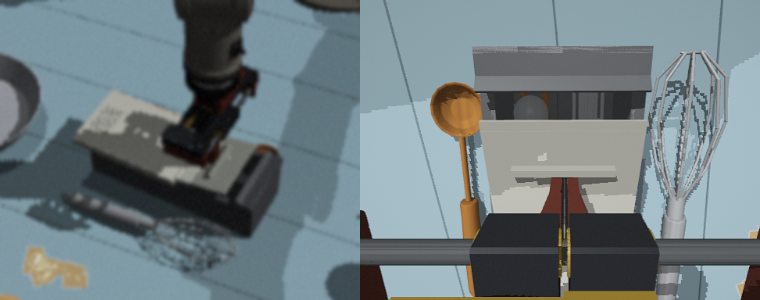

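The tab is almost flat, at about 0.17 rad. Its free edge is at X≈97 mm, ahead of the lip mouth at ~113, and the rib is at wrist-view row ~170, just ahead of the finger. Next I'll press it flat.

```bash
python3 -m inch '[0,0,3,0,0,0,0, 1,0,6,0,0,0,0, 1,0,7.5,0,0,0,0, 1,0,8,0,0,0,0, 1,0,8,0,0,0,0, 1,0,8,0,0,0,0]'; python3 - <<'E'
from h import *
w=snap('wrist','w5')
s=manip.read_state();print(s['ee_pos'],s['wrist_force'])
P=cloud(*w[1:]);d=np.array([np.cos(np.radians(84.82)),np.sin(np.radians(84.82)),0]);n=np.array([-d[1],d[0],0])
X=(P-[591.1,-69,0])@d;Y=(P-[591.1,-69,0])@n;Z=P[...,2]
for x in range(20,141,8):
  m=(w[1]>0)&(abs(abs(Y)-43)<6)&(abs(X-x)<4)&(Z>60)&(Z<110)
  if m.sum()>3:print(x,np.percentile(Z[m],[10,50,90]).round(1))
E
```

```text
clock: 5.7
ee_pos: [597.0, -22.6, 86.7]
ee_rot: [2.324, 2.113, 0.0]
wrist_force: [-2.9, -0.4, 9.0]
finger_gap: 0.5
grasp_force: 4.8
[597.0116314  -22.66092259  86.68159989] [-2.33237073 -1.31290526  8.93948526]
28 [73.6 74.2 75. ]
36 [73.6 74.3 75.1]
44 [73.6 74.3 75.1]
52 [73.5 74.3 75. ]
60 [73.5 74.3 75. ]
68 [73.5 74.3 75.1]
76 [73.4 74.2 75.1]
84 [73.5 74.2 75.1]
92 [73.6 74.4 75.2]
100 [64.4 72.3 74.7]
108 [62.2 69.6 71.5]
116 [82.4 84.  85.3]
124 [79.4 80.6 82.4]
132 [79.1 79.9 80.8]
140 [79.1 79.9 80.7]
```

```bash
python3 -m inch '[3,0,-0.5,0,0,0,0, 7,0,-0.5,0,0,0,0, 11,0,-0.5,0,0,0,0, 15,0,-0.5,0,0,0,0, 19,0,-0.5,0,0,0,0, 22,0,-0.5,0,0,0,0, 24,0,-0.5,0,0,0,0, 24,0,-0.5,0,0,0,0]'; cat > chk.py <<'E'
from h import *
import sys
w=snap('wrist',sys.argv[1])
s=manip.read_state();print(s['ee_pos'],s['wrist_force'])
P=cloud(*w[1:]);d=np.array([np.cos(np.radians(84.82)),np.sin(np.radians(84.82)),0]);n=np.array([-d[1],d[0],0])
X=(P-[591.1,-69,0])@d;Y=(P-[591.1,-69,0])@n;Z=P[...,2]
for x in range(28,152,4):
  m=(w[1]>0)&(abs(abs(Y)-43)<6)&(abs(X-x)<2)&(Z>60)&(Z<110)
  if m.sum()>3:print(x,np.percentile(Z[m],[10,50,90]).round(1),end=';')
m=(w[1]>0)&(abs(Y)<32)&(Z>79)&(Z<86)&(X>40)&(X<105);print('\nrib X',m.sum(),np.percentile(X[m],[2,50,98]) if m.any() else '')
m=(w[1]>0)&(abs(Y)<50)&(Z>77)&(Z<90)&(X>105);print('lip',np.percentile(X[m],[1,99]))
cv2.imwrite('pics/%sv.png'%sys.argv[1],w[0][:,:,::-1])
E
python3 chk.py w6
```

```text
clock: 6.75
ee_pos: [599.1, 0.7, 86.8]
ee_rot: [2.324, 2.112, -0.001]
wrist_force: [-1.3, -0.8, 6.5]
finger_gap: 0.6
grasp_force: 3.5
[599.1189481    0.69883637  86.74483781] [-2.35728123 -1.68771105  6.945996  ]
52 [73.5 74.2 74.9];56 [73.6 74.4 75. ];60 [73.6 74.2 75.1];64 [73.6 74.3 75. ];68 [73.7 74.4 75. ];72 [73.7 74.4 75.1];76 [73.6 74.3 75.1];80 [73.6 74.4 75.2];84 [73.6 74.4 75.1];88 [73.6 74.4 75.1];92 [73.5 74.3 75.1];96 [73.6 74.4 75. ];100 [73.5 74.3 75. ];104 [73.7 74.4 75.2];108 [73.4 74.3 75.1];112 [73.6 74.3 75.2];116 [83.5 84.6 85.5];120 [81.4 82.8 84. ];124 [79.4 80.5 81.5];128 [79.1 79.9 80.7];132 [79.2 79.9 80.7];136 [79.1 79.9 80.7];140 [69.4 79.7 80.6];
rib X 1484 [81.01771369 87.4582101  90.2476328 ]
lip [114.96663361 141.67722844]
```

```bash
python3 -m inch '[3,0,0,0,0,0,0, 6,0,0,0,0,0,0, 9,0,0,0,0,0,0, 12,0,0,0,0,0,0, 14,0,0,0,0,0,0, 14,0,0,0,0,0,0]'; python3 chk.py w7; python3 -m inch '[1.5,0,0,0,0,0,0, 1.5,0,0,0,0,0,0]';python3 -m inch '[1.5,0,0,0,0,0,0, 1.5,0,0,0,0,0,0]'
```

```text
clock: 7.55
ee_pos: [600.4, 14.5, 86.8]
ee_rot: [2.324, 2.112, -0.001]
wrist_force: [-2.8, -1.0, 6.9]
finger_gap: 0.6
grasp_force: 3.6
[600.41888278  14.47738899  86.75890953] [-2.29781314 -1.49848094  6.00836096]
64 [73.2 73.8 74.3];68 [73.6 74.3 75. ];72 [73.7 74.3 75. ];76 [73.6 74.3 75. ];80 [73.6 74.3 75. ];84 [73.7 74.3 75. ];88 [73.6 74.3 75. ];92 [73.5 74.3 75. ];96 [73.5 74.3 75.1];100 [73.6 74.3 75. ];104 [73.5 74.3 75. ];108 [73.6 74.3 75.1];112 [73.6 74.3 75.1];116 [83.5 84.5 85.5];120 [81.4 82.7 84. ];124 [79.4 80.5 81.6];128 [79.2 79.9 80.7];132 [79.1 79.9 80.6];136 [79.2 80.  80.7];140 [66.3 79.4 80.7];
rib X 1498 [ 94.97989997 101.30604168 104.08535748]
lip [115.11797812 141.73138889]
clock: 7.85
ee_pos: [600.4, 14.6, 86.7]
ee_rot: [2.325, 2.111, -0.004]
wrist_force: [-2.4, -4.7, 7.7]
finger_gap: 0.4
grasp_force: 4.0
clock: 8.1
ee_pos: [600.7, 15.3, 86.7]
ee_rot: [2.325, 2.109, -0.004]
wrist_force: [-2.5, -4.8, 7.9]
finger_gap: 0.5
grasp_force: 3.9
```

```bash
python3 -m inch '[1.5,0,0,0,0,0,0, 1.5,0,0,0,0,0,0]'; python3 chk.py w8
```

```text
clock: 8.35
ee_pos: [601.2, 17.1, 86.7]
ee_rot: [2.324, 2.11, -0.003]
wrist_force: [-1.6, -4.7, 7.0]
finger_gap: 0.6
grasp_force: 3.4
[601.16196697  17.17394256  86.73297924] [-1.98213089 -5.04683426  6.38487336]
68 [73.6 74.3 75. ];72 [73.7 74.3 75.1];76 [73.6 74.3 75. ];80 [73.6 74.3 75.1];84 [73.6 74.3 75.1];88 [73.5 74.3 75.1];92 [73.6 74.3 75.1];96 [73.6 74.4 75.2];100 [73.6 74.3 75. ];104 [73.5 74.4 75.1];108 [73.6 74.3 75. ];112 [73.8 74.5 75.1];116 [83.5 84.5 85.5];120 [81.3 82.7 84.1];124 [79.3 80.4 81.6];128 [79.2 79.9 80.6];132 [79.1 79.9 80.7];136 [79.  80.  80.7];140 [66.5 79.3 80.5];
rib X 1412 [ 97.56843387 101.44399613 104.0702239 ]
lip [115.11704739 141.75778427]
```

View pics/w8v.png

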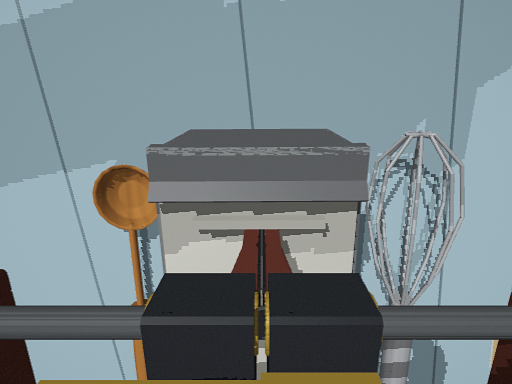

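```bash
python3 -m inch '[1.5,0,0,0,0,0,0, 1.5,0,0,0,0,0,0]';python3 -m inch '[1.5,0,0,0,0,0,0, 1.5,0,0,0,0,0,0]'; python3 chk.py w9 | tail -3
```

```text
clock: 8.65
ee_pos: [601.2, 17.4, 86.7]
ee_rot: [2.325, 2.108, -0.005]
wrist_force: [-1.3, -7.2, 7.9]
finger_gap: 0.5
grasp_force: 4.8
clock: 8.9
ee_pos: [601.3, 17.6, 86.7]
ee_rot: [2.325, 2.107, -0.007]
wrist_force: [-2.2, -9.3, 8.4]
finger_gap: 0.5
grasp_force: 6.1
68 [73.5 74.2 74.9];72 [73.6 74.3 75. ];76 [73.5 74.3 75.1];80 [73.5 74.3 75.1];84 [73.5 74.2 75. ];88 [73.5 74.3 75. ];92 [73.5 74.3 74.9];96 [73.6 74.2 75. ];100 [73.6 74.3 75. ];104 [73.5 74.2 75. ];108 [73.5 74.3 74.9];112 [73.8 74.3 75. ];116 [83.3 84.5 85.6];120 [81.4 82.7 84. ];124 [79.3 80.3 81.4];128 [79.2 79.9 80.7];132 [79.2 79.9 80.7];136 [79.1 79.9 80.8];140 [64.4 79.3 80.5];144 [64.2 74.6 80.7];
rib X 1422 [ 97.81322061 101.44144654 104.13628875]
lip [115.03367318 141.78142133]
```

```bash
python3 -m inch '[-3,0,0,0,0,0,0, -4,0,-0.5,0,0,0,0, -4.5,0,-3,0,0,0,0, -5,0,-10,0,0,0,0, -6,0,-40,0,0,0,0, -8,0,-80,0,0,0,0, -8,0,-110,0,0,0,0, -8,0,-110,0,0,0,0]'; python3 chk.py w10; python3 - <<'E'
from h import *
a=snap('scene','s10')
cv2.imwrite('pics/v10.png',np.hstack([cv2.resize(a[0][130:280,160:340,::-1],(360,300)),cv2.resize(cv2.imread('pics/w10.png'),(400,300))]))
E
```

```text
clock: 9.95
ee_pos: [601.7, 16.4, 199.0]
ee_rot: [2.321, 2.113, 0.007]
wrist_force: [-0.3, -0.2, -0.3]
finger_gap: 0.4
grasp_force: 0.0
[600.62825633  15.90417342 197.18971467] [-0.19402297 -0.46584133 -0.52956767]
28 [73.5 74.5 75.1];32 [73.5 74.4 75.2];36 [73.7 74.4 75.1];40 [73.5 74.4 75.2];44 [73.6 74.3 75.1];48 [73.6 74.4 75.3];52 [73.6 74.9 75.8];56 [73.7 75.4 76.6];60 [73.6 74.3 75.2];64 [73.9 74.6 75.4];68 [73.8 74.8 75.6];72 [74.2 74.9 75.6];76 [74.1 75.  75.8];80 [74.2 75.3 76. ];84 [74.4 75.3 76.2];88 [74.5 75.3 76.2];92 [74.7 75.5 76.3];96 [74.6 75.6 76.5];100 [75.  75.9 76.6];104 [75.1 75.8 76.7];108 [75.  76.1 77.1];112 [75.4 76.2 77.1];116 [83.3 84.4 85.7];120 [81.4 82.7 84.1];124 [79.5 80.4 81.9];128 [78.9 79.9 80.8];132 [79. 80. 81.];136 [79.3 79.9 80.7];140 [65.3 79.5 80.7];
rib X 519 [ 98.86199664 101.63452629 103.81134657]
lip [109.31809039 141.62940804]
```

View pics/v10.png

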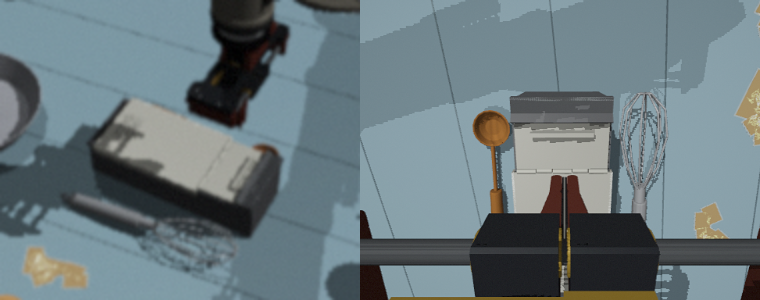

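The view shows the tab tucked under the lip, about 0.04 rad up, with the rib at X≈101.6. The hinge line is at X≈55, matching the home position, and the caddy hasn't moved.

```bash
python3 -m inch '[0,0,0,0,0,0,0, 0,0,0,0,0,0,0]'; python3 -c "
from bench import manip
print(manip.finish_job())"
```

```text
clock: 10.3
ee_pos: [599.7, 14.8, 195.1]
ee_rot: [-2.323, -2.113, 0.002]
wrist_force: [-0.4, -0.3, 0.1]
finger_gap: 0.6
grasp_force: 0.0
the job is handed in; nothing more can be done
None
```

I closed the caddy and handed the job in at about 10.3 s; no verdict came back, but the last camera check showed the cover home, the tab tucked under the lip, and the caddy unmoved.

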